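# Load a label core between the centres of the bench winder

## Task

Put the white label core into the bench winder: slide the yellow tailstock back out of the way, lay the core on the two black V rests between the cones, then slide the tailstock up gently until both cones are fully home in the core's ends and lift it clear of the rests, held snugly between the cones. Feel for that point and press no harder than it takes, for the core cracks under a hard shove; leave the black core on its stand and the clear parts tub where they are.

Things in the scene. Friction and masses are not known exactly. Their poses are not given: they have to be found in the camera images.
- winder: Bench label winder, fixed: grey base 110 x 430 x 20 mm, origin at the centre of its underside, y along the winder, z up. The centre line of both cones runs along y at x = 0, 100 mm above the table. Blue headstock at the -y end with a steel cone pointing to +y; yellow sliding tailstock at the +y end, its cone pointing to -y. Each cone: 10 mm tip, widening to 34 mm over 24 mm.
- axis_mid (a point): Point on the centre line above the winder's origin, axes as the winder's. The headstock (75 mm wide, 62 mm long, top 133 mm above the table) never moves in a run, but is clamped elsewhere each time: its cone's tip lies 65 to 100 mm to the -y side of this point, not reported, so where the core comes home must be felt or seen. Home, each cone is about 18 mm deep in the core.
- rests (a point): Midway between the two black V rests (8 mm thick, 38 mm either side of this point along y), on the centre line. A core lies on them with its axis 4 mm below the centre line, and slides along them when the tailstock pushes it. Their wings stay below the centre line, within 26 mm of it sideways. Lay the core with its middle about 14 mm to the +y side of here: it then clears the headstock's cone.
- tailstock: The sliding tailstock; origin at the middle of its cone's tip, axes as the winder's. Fully back the tip is 82 mm to the +y side of axis_mid; it slides up to 115 mm to -y, with about 5 N of friction, and stays where left. It starts too far forward; with the tip 62 mm or more to +y there is room to load. With the core in, the tip comes home between +22 and -20 mm, where resistance climbs steeply.
- tail_back (a point): Middle of the flat outer (+y) face of the tailstock's black push pad (44 x 44 mm, standing 20 mm out), on the centre line: push here to slide it up. 8 to 15 N above the friction seats the core; over 30 N cracks it. Yellow body 64 mm wide, top 134 mm above the table. Inner face 70 mm, cone's tip 121 mm to the -y side of here. To slide it back, push its inner face above the cone (which reaches 17 mm above the centre line).
- core: White plastic label core with a blue band near each end: stiff tube 120 mm long, 40 mm outside, 28 mm bore, about 0.14 kg, alike at both ends. Origin at its middle on its axis, y along it. Starts on one of two grey stands, axis 50 mm above the table; either end may go to the headstock.
- thin_core: Black core with orange bands, 130 mm long, 32 mm outside: the wrong one; origin at its middle, y along it. Lies on the other grey stand, axis 50 mm above the table. Leave it.
- stand_a: Grey stand of the white core, fixed: plate 70 x 100 x 10 mm with two V rests, 8 mm thick, 36 mm either side of its middle along y; origin at the middle of its underside. 64 mm of free room for fingers between the rests.
- stand_b: Grey stand of the black core, fixed, the same size as the other; origin at the middle of its underside.
- parts_tub: Clear open tub of loose bricks, 75 x 75 x 45 mm, origin at the middle of its underside, standing between the stands. Leave it.
There are look-alikes about, which are no part of the job. Leave any pink, purple or turquoise look-alike of the core alone.

How it is judged (in metres and radians):
On the way:
1. the white core lies on the V rests between the cones, let go (x of core in the frame of winder between -0.008 and 0.008 m and z of core in the frame of winder between 0.09 and 0.103 m and y of core in the frame of winder between -0.075 and 0.015 m and angle between the y axis of core and the y axis of winder, either way round below 0.1 rad and contact force between the fingers and core below 0.1 N), for 0.3 s.
At the end, for the whole second after the job is handed in: The white core is held still between the cones: its middle within 1.5 mm of the centre line sideways and in height (so off the rests, where it lay 4 mm low), its axis within 0.025 rad of the winder's, the tailstock cone's tip within 47 mm of the core's middle (x of core in the frame of winder between -0.0015 and 0.0015 m and z of core in the frame of winder between 0.0985 and 0.1015 m and angle between the y axis of core and the y axis of winder, either way round below 0.025 rad and distance between tailstock and core below 0.047 m and linear speed of core below 0.01 m/s and linear speed of tailstock below 0.005 m/s); the robot touches nothing.
It fails at once if the tailstock's cone presses on the core with more than 30 N (contact force between tailstock and core above 30 N).
It fails at once if the black core is moved by more than 20 mm (distance of thin_core from where it was at the start of the episode above 0.02 m).
It fails at once if the clear parts tub is moved by more than 20 mm (distance of parts_tub from where it was at the start of the episode above 0.02 m).
It also fails if it takes over 64 s, if anything falls off the work surface, if the arm or the gripper's body presses on something with over 40 N, if the wrist force passes 120 N, or if a joint passes its speed limit or range.

## Robot

A 6-joint arm with a two-finger parallel gripper is mounted at the origin on the work surface. World frame = base frame: x ahead of the robot, y to its left, z up, the work surface at z = 0. Lengths are in mm, angles in rad, forces in N, time in s.
With the tool pointing down it reaches from about 350 to 875 mm from the base axis. Payload 4.2 kg.
Tool frame: the origin (TCP) lies at the very end of the fingers, on their centre line; the grasp point (between the pads) lies 19 mm behind it (arm.pinch_z is the distance from the TCP to the grasp point, in mm); x points along the fingers, y is the direction in which the jaws open and shut, and the axes are right-handed (so a half turn about x gives the same grasp; the last joint's range is limited). The gripper opens to 85 mm and grips with 20 to 120 N. Pads are 22 mm wide; open, the fingers measure 114 mm over their backs; the gripper's body (76 mm by 85 mm) begins 54 mm behind the grasp point. The pads swing forward as they close: fully open they stand 13 mm farther back than shut.
Start: joints at [1.495, 0.385, 0.008, 0, -1.194, -0.259], TCP at [205.33, 590.287, 231.312] pointing down, gripper open.
Joint ranges: [-3.14, 3.14], [-1.21, 2.06], [-1.07, 1.41], [-3.16, 2.05], [-2.99, -0.16], [-3.1, 3.1]. Speed limits (rad/s): [2.79, 2.79, 3.14, 3.14, 3.14, 3.14].

## Interface

Orientations are given as a unit quaternion [x, y, z, w].
In Python, from bench import arm gives the robot as it stands.
- The arm moves only by the tool drive_tool, never from a script. Its argument "motion" is a list of rows, each a list of 4 numbers: the shift along the tool's x, y, z in mm, then the turn about the tool's x in degrees. In form: [[dx, dy, dz, spin], ...]. A call has 1 to 10 rows; each row shifts and turns the commanded pose from where the row before left it, along the tool's axes as they then stand; what a row does not reach is not made up. A row lasts 1/12 s, in which the tool goes at most 41.7 mm and 7.16 degrees, less where a joint would pass 70% of its speed; a pose out of reach is approached as far as the arm can. A call with a gripper value outside its range is refused whole. "grip" is the finger opening in mm, from 0 to 85.4, set as the call begins (left out, the last holds). The fingers move at their own pace and stop on an object; the grip force is fixed at half the most. Time passes only in rows, so rows that do not move let the fingers close. It gives the time, the measured TCP pose, the force and the opening at its end, in the units of the state.
- arm.read_state(): the state, without advancing time (a new reading comes with each control period).
- arm.get_image(name): name is "scene" or "top" or "wrist"; returns the picture (400x640x3 uint8, red, green, blue); there is no depth.
- arm.calibration(name): a dict with "K" (3x3 intrinsics, pixels), "eye" and "attitude" of the camera in the world; the wrist camera has in their place "T_tool_cam" (4x4, takes a point from camera to tool coordinates, whose origin is the TCP and whose axes are the tool frame's). Camera axes: x right, y up, looking along -z (the intrinsics and any distortion apply to the point x, -y, -z); pixel columns grow to the right and rows downward; lengths in mm; the calibration is good to about 2 mm. A picture is of the moment at which its call begins: read the wrist's pose just before it. calibration takes no time and is no camera call.
- arm.job_done(): hands the job in, once; it reports no verdict.
The state is a dict: "clock": time; "joints": joint angles; "joint_vel": joint speeds; "joint_efforts": joint torques, N m; "position": TCP position; "ee_rot": TCP orientation; "contact_force": force on the tool from outside, world axes, zero at the start; "wrist_torque": the same for the moment, N m; "gripper_width": finger opening in mm.
Only numpy, scipy, OpenCV 4.12 (cv2) and the standard library are available. Lean on these libraries where they do the work, as an engineer would, in place of code of your own. Each camera call takes 0.05 s, during which the arm holds its last target. There are 200 camera calls.

## Working session

There is one attempt and no reset: what is moved stays moved. The work goes in short steps, Python scripts to look and compute and a tool call to move; the robot and the scene stay as the last step left them, time stands still between calls to the robot, and variables do not carry over. Pictures are saved under pics/ and viewed, about 8 in all and at most 12, crops included, and the job is handed in when it is done.

Besides the shell and the picture viewer there is one more tool, called after "Emit:" as a command line: name --pt "numbers of a row" for each row, then --argument value for the rest. drive_tool: Moves the arm, as the interface text tells. Its arguments: {"type":"object","properties":{"motion":{"type":"array"},"grip":{"type":"number"}},"required":["motion"]}

```bash
ls; mkdir -p pics; python3 - <<'E'
from bench import arm
import cv2
s=arm.read_state(); print(s)
for n in("scene","top","wrist"):
    im=arm.get_image(n); cv2.imwrite(f"pics/{n}0.png",im[...,::-1])
    print(n,arm.calibration(n))
print(arm.pinch_z)
E
```

```text
pics
{'clock': 0.0, 'joints': array([ 1.49462177e+00,  3.85525727e-01,  6.60439471e-03, -5.13370614e-04,
       -1.19394599e+00, -2.58603485e-01]), 'joint_vel': array([-7.55795604e-05, -3.08334753e-04,  1.20660459e-03, -1.88346239e-04,
        1.27564998e-03, -1.63206084e-03]), 'joint_efforts': array([ 6.31010189e-04, -3.92291236e+01,  1.88402778e+01,  4.18614194e+00,
       -4.66533369e-03,  8.43263592e-06]), 'position': array([205.13403479, 589.76032754, 230.22964503]), 'ee_rot': array([-0.69711079,  0.11862045,  0.6973134 ,  0.11713139]), 'contact_force': array([ 0.32029515, -0.30237702,  0.66783333]), 'wrist_torque': array([-0.00844557, -0.04194159,  0.02097146]), 'gripper_width': 85.25944923188217}
scene {'K': array([[386.47222934,   0.        , 321.57120167],
       [  0.        , 386.47222934, 207.66073447],
       [  0.        ,   0.        ,   1.        ]]), 'eye': array([ 988.37716294, 1156.75597213,  821.76972947]), 'attitude': array([0.11794646, 0.45102572, 0.85706194, 0.21933825])}
top {'K': array([[461.82736925,   0.        , 316.41301384],
       [  0.        , 461.82736925, 200.02398825],
       [  0.        ,   0.        ,   1.        ]]), 'eye': array([ 321.67108242,  245.98643386, 1326.90555084]), 'attitude': array([ 0.03417727, -0.05137352, -0.69682439,  0.71458271])}
wrist {'K': array([[317.7528058 ,   0.        , 318.68346037],
       [  0.        , 317.7528058 , 196.24843385],
       [  0.        ,   0.        ,   1.        ]]), 'T_tool_cam': array([[ 6.75962312e-04,  2.75840904e-01, -9.61203069e-01,
        -1.41863861e+02],
       [ 9.99999449e-01, -9.58853256e-04,  4.28079148e-04,
        -8.54897232e-01],
       [-8.03570953e-04, -9.61202828e-01, -2.75841400e-01,
        -6.83264094e+01],
       [ 0.00000000e+00,  0.00000000e+00,  0.00000000e+00,
         1.00000000e+00]])}
18.700000000000003
```

View pics/top0.png

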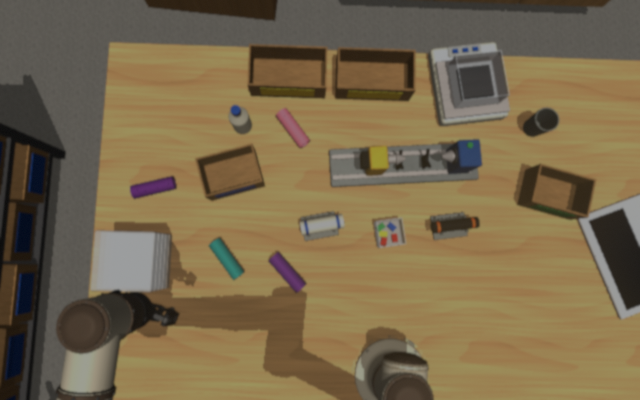

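View pics/scene0.png

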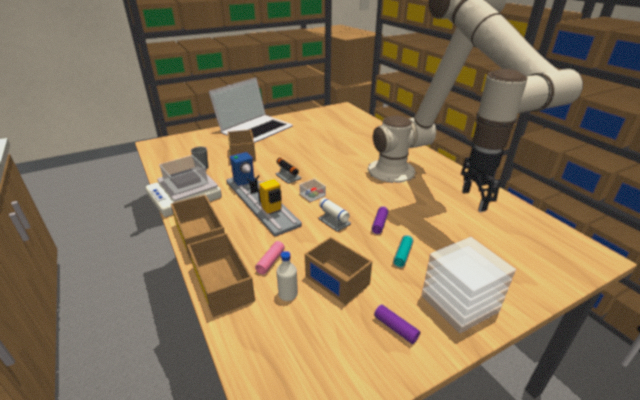

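The top picture shows the winder with its base from about (330,165) to (478,163), the yellow tailstock at (378,158) and the blue headstock at (467,154). The white core is at (321,224), the tub at (389,232) and the black core at (454,224). The scene picture agrees with this. Next I measure these points.

```bash
cat > h.py <<'E'
import numpy as np, cv2
from scipy.spatial.transform import Rotation as R
from bench import arm
def cam(n,s=None):
    c=arm.calibration(n)
    if n=="wrist":
        Rt=R.from_quat(s["ee_rot"]).as_matrix(); T=c["T_tool_cam"]
        return c["K"],Rt@T[:3,3]+s["position"],Rt@T[:3,:3]
    return c["K"],c["eye"],R.from_quat(c["attitude"]).as_matrix()
def cast(C,uv,z):
    K,e,A=C; uv=np.atleast_2d(np.asarray(uv,float))
    p=np.c_[uv,np.ones(len(uv))]@np.linalg.inv(K).T
    d=(p*[1,-1,-1])@A.T
    return e+d*((z-e[2])/d[:,2])[:,None]
def proj(C,P):
    K,e,A=C; p=(np.atleast_2d(P)-e)@A*[1,-1,-1]; p=p@K.T
    return p[:,:2]/p[:,2:]
def shot(n,name):
    s=arm.read_state(); im=arm.get_image(n)[...,::-1].copy(); cv2.imwrite(f"pics/{name}.png",im); return im,cam(n,s)
def biggest(m,k=0):
    cs=sorted(cv2.findContours(m.astype(np.uint8),cv2.RETR_EXTERNAL,cv2.CHAIN_APPROX_NONE)[0],key=cv2.contourArea)
    return cs[-1-k][:,0,:].astype(np.float32)
def rect(c): # centre, long-axis dir, sizes in plane
    (cx,cy),(w,h),a=cv2.minAreaRect(c); return (cx,cy),(w,h),a
E
python3 - <<'E'
from h import *
im=cv2.imread("pics/top0.png"); C=cam("top"); hsv=cv2.cvtColor(im,cv2.COLOR_BGR2HSV); H,S,V=[hsv[...,i].astype(int) for i in range(3)]
def sub(m,x0,y0,x1,y1):
    o=np.zeros_like(m); o[y0:y1,x0:x1]=m[y0:y1,x0:x1]; return o
def rep(n,m,z):
    c=biggest(m); P=cast(C,c,z)[:,:2].astype(np.float32); print(n,z,cv2.minAreaRect(P),'px',c.min(0),c.max(0))
notwood=~((H>8)&(H<25)&(S>60))
rep("base",sub(notwood,322,135,490,195),20)
white=(V>140)&(S<60)
rep("core white",sub(white,295,205,350,245),55)
blue=(H>95)&(H<130)&(S>80)
rep("core all",sub(white|blue,295,205,350,245),50)
rep("yellow",sub((H>20)&(H<32)&(S>150)&(V>120),360,140,400,180),134)
rep("head",sub(blue,440,130,490,180),133)
rep("core+stand",sub(notwood,290,200,352,250),5)
cv2.imwrite("pics/topcrop.png",cv2.resize(im[125:250,285:495],None,fx=3.8,fy=3.8,interpolation=cv2.INTER_CUBIC))
E
```

```text
base 20 ((597.519287109375, -40.75633239746094), (119.12997436523438, 442.4314270019531), 5.180651664733887) px [330. 139.] [481. 185.]
core white 55 ((409.4547119140625, 200.0251922607422), (29.481979370117188, 78.99823760986328), 10.942911148071289) px [308. 218.] [336. 231.]
core all 50 ((408.5574645996094, 206.2700958251953), (29.597871780395508, 105.26994323730469), 10.943007469177246) px [301. 218.] [338. 233.]
yellow 134 ((586.1294555664062, 57.533546447753906), (59.241004943847656, 45.03955078125), 1.6365652084350586) px [370. 146.] [387. 168.]
head 133 ((603.0532836914062, -184.21417236328125), (69.22589111328125, 56.237632751464844), 3.9317262172698975) px [458. 141.] [480. 166.]
core+stand 5 ((411.18743896484375, 198.6467742919922), (65.21390533447266, 126.67549896240234), 12.686467170715332) px [300. 212.] [343. 239.]
```

View pics/topcrop.png

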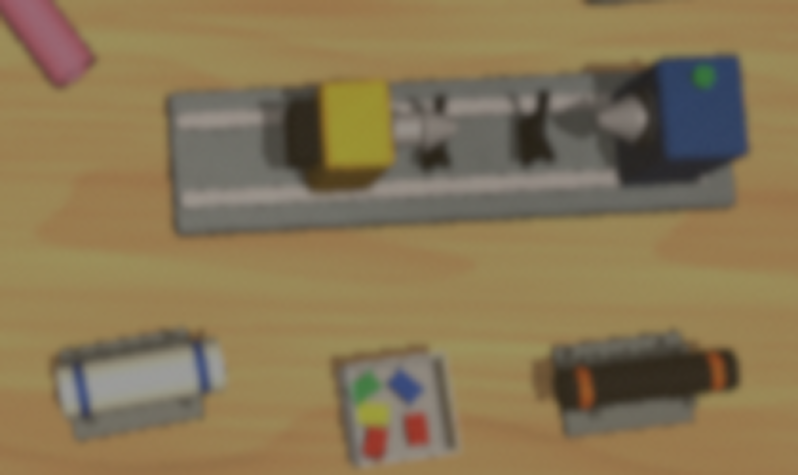

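```bash
python3 - <<'E'
from h import *
s=arm.read_state(); print(R.from_quat(s["ee_rot"]).as_matrix().round(3))
C=cam("top")
px=np.array([[168,95],[178,233],[735,207]])/3.8+[285,125]
for z in(0,20): print(z,cast(C,px,z).round(1))
A=R.from_quat(s["ee_rot"]).as_matrix()
for tgt in([470,100,330],[500,80,330]): print((A.T@(np.array(tgt)-s["position"])).round(1))
E
```

```text
[[-0.    -0.329 -0.944]
 [-0.002 -0.944  0.329]
 [-1.     0.002 -0.   ]]
0 [[ 632.4  181.5    0. ]
 [ 524.9  171.6    0. ]
 [ 557.1 -258.9    0. ]]
20 [[ 627.8  182.5   20. ]
 [ 521.8  172.8   20. ]
 [ 553.5 -251.3   20. ]]
[ -98.9  375.8 -411.1]
[ -98.8  384.8 -446. ]
```

Emit:
drive_tool --pt "-10 26 -30 0" --pt "-10 26 -30 0" --pt "-10 26 -30 0" --pt "-10 26 -30 0" --pt "-10 26 -30 0" --pt "-10 26 -30 0" --pt "-10 26 -30 0" --pt "-10 26 -30 0" --pt "-10 26 -30 0" --pt "-10 26 -30 0" --grip 0

```text
clock: 0.98
position: [403.5, 244.2, 331.8]
ee_rot: [-0.697, 0.118, 0.697, 0.118]
contact_force: [0.6, 0.1, 0.3]
gripper_width: 0.1
```

Emit:
drive_tool --pt "0 26 -30 0" --pt "0 26 -30 7" --pt "0 0 0 7" --pt "0 0 0 7" --pt "0 0 0 7" --pt "0 0 0 7" --pt "0 0 0 7" --pt "0 0 0 7" --pt "0 0 0 6" --pt "0 0 0 0"

```text
clock: 1.82
position: [442.6, 177.2, 331.0]
ee_rot: [-0.564, 0.427, 0.564, 0.427]
contact_force: [-0.2, 0.4, 0.1]
gripper_width: 0.1
```

```bash
python3 - <<'E'
from h import *
im,C=shot("wrist","w1"); s=arm.read_state(); print(s["clock"],s["position"],R.from_quat(s["ee_rot"]).as_matrix().round(3),s["joints"].round(2),s["contact_force"])
np.savez("w1.npz",K=C[0],e=C[1],A=C[2])
E
```

```text
1.8667 [442.64281352 177.22102194 331.06882051] [[-0.001 -0.962 -0.275]
 [-0.    -0.275  0.962]
 [-1.     0.001 -0.   ]] [ 0.72  0.07 -0.16 -0.   -1.34 -0.44] [ 0.56024262 -0.39602583  0.48363689]
```

View pics/w1.png

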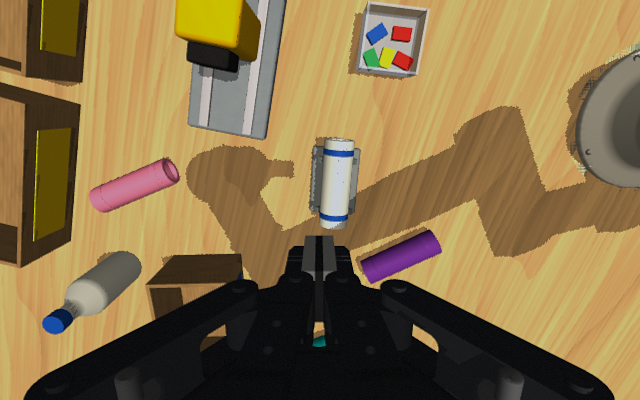

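The wrist picture shows the white core from (338,138) to (334,228), with the tail end of the winder at the upper left. I'll measure the core, then move so the whole winder is in view.

```bash
python3 - <<'E'
from h import *
im=cv2.imread("pics/w1.png"); d=np.load("w1.npz"); C=(d["K"],d["e"],d["A"])
hsv=cv2.cvtColor(im,cv2.COLOR_BGR2HSV); H,S,V=[hsv[...,i].astype(int) for i in range(3)]
m=((V>150)&(S<45))|((H>100)&(H<130)&(S>100)); o=np.zeros(m.shape,np.uint8); o[132:234,318:360]=m[132:234,318:360]
o=cv2.morphologyEx(o,cv2.MORPH_OPEN,np.ones((5,5),np.uint8))
c=biggest(o); print(cv2.minAreaRect(c))
for z in(50,60,70): print(z,cv2.minAreaRect(cast(C,c,z)[:,:2].astype(np.float32)))
b=((H>100)&(H<130)&(S>100)).astype(np.uint8); 
for k in (0,1):
    o=np.zeros(m.shape,np.uint8); y0,y1=((132,180),(185,234))[k]; o[y0:y1,318:360]=b[y0:y1,318:360]; c=biggest(o); print(c.min(0),c.max(0)); print(cast(C,[(c.min(0)+c.max(0))/2],65).round(1))
s=arm.read_state();A=R.from_quat(s["ee_rot"]).as_matrix()
print("shift",A.T@(np.array([540,110,331])-s["position"]))
E
```

```text
((336.2823791503906, 184.32940673828125), (27.76413345336914, 86.97383117675781), 4.39870548248291)
50 ((408.0767517089844, 207.29185485839844), (36.91075897216797, 122.3766860961914), 12.242852210998535)
60 ((409.3212585449219, 205.02713012695312), (36.037925720214844, 119.48287200927734), 12.24283504486084)
70 ((410.5657958984375, 202.76242065429688), (35.16511535644531, 116.58905029296875), 12.242774963378906)
[324. 148.] [353. 156.]
[[419.8 160.   65. ]]
[319. 211.] [347. 221.]
[[401.9 245.4  65. ]]
shift [ 3.01176198e-02 -7.51570407e+01 -9.13701845e+01]
```

Emit:
drive_tool --pt "0 -25 -25 0" --pt "0 -25 -25 0" --pt "0 -25 -20 0" --pt "0 0 -10 0" --pt "0 0 0 0"

```text
clock: 2.28
position: [537.7, 119.3, 330.0]
ee_rot: [-0.564, 0.428, 0.564, 0.426]
contact_force: [-0.6, 0.6, -0.3]
gripper_width: 0.1
```

```bash
python3 - <<'E'
from h import *
im,C=shot("wrist","w2"); s=arm.read_state(); print(s["clock"],s["position"],R.from_quat(s["ee_rot"]).as_matrix().round(3))
np.savez("w2.npz",K=C[0],e=C[1],A=C[2])
E
```

```text
2.3333 [536.89957809 119.99853802 330.49608213] [[-0.002 -0.962 -0.272]
 [-0.001 -0.272  0.962]
 [-1.     0.002 -0.   ]]
```

View pics/w2.png

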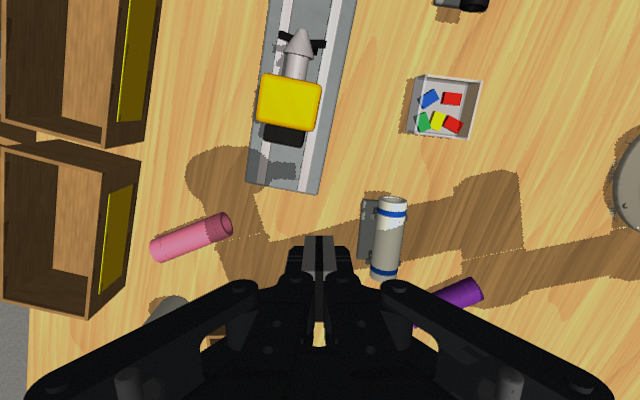

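```bash
python3 - <<'E'
from h import *
im=cv2.imread("pics/w2.png"); d=np.load("w2.npz"); C=(d["K"],d["e"],d["A"]); print("eye",C[1])
hsv=cv2.cvtColor(im,cv2.COLOR_BGR2HSV); H,S,V=[hsv[...,i].astype(int) for i in range(3)]
gray=(S<50)&(V>70); 
L=[];Rr=[]
for y in list(range(5,60,3))+list(range(135,175,3)):
    xs=np.where(gray[y,235:365])[0]+235
    if len(xs): L.append((xs.min(),y)); Rr.append((xs.max(),y))
for n,E in(("L",L),("R",Rr)):
  for z in (0,20):
    P=cast(C,E,z)[:,:2]; c=np.polyfit(P[:,1],P[:,0],1); r=P[:,0]-np.polyval(c,P[:,1])
    k=abs(r)<2; c=np.polyfit(P[k,1],P[k,0],1); print(n,z,c,k.sum(),len(k), "x@y=0 perp",c[1]*np.cos(np.arctan(c[0])))
for vmin in(150,200):
    m=(H>20)&(H<32)&(S>150)&(V>vmin); o=np.zeros(m.shape,np.uint8); o[60:150,250:330]=m[60:150,250:330]
    c=biggest(o); print("yellow",vmin,cv2.minAreaRect(cast(C,c,134)[:,:2].astype(np.float32)))
o=np.zeros(gray.shape,np.uint8);o[100:150,255:315]=(V<55)[100:150,255:315];c=biggest(o);print("pad",cv2.minAreaRect(cast(C,c,122)[:,:2].astype(np.float32)))
# base end
P=cast(C,[[246,182],[317,195]],20);print(P.round(1))
print("tip",cast(C,[[303,28]],100))
# core again
m=((V>120)&(S<45))|((H>100)&(H<130)&(S>100)); o=np.zeros(m.shape,np.uint8); o[190:285,368:412]=m[190:285,368:412]
o=cv2.morphologyEx(o,cv2.MORPH_OPEN,np.ones((5,5),np.uint8));c=biggest(o)
for z in(50,60): print("core",z,cv2.minAreaRect(cast(C,c,z)[:,:2].astype(np.float32)))
cv2.imwrite("pics/w2c.png",cv2.resize(im[0:210,220:360],None,fx=3.5,fy=2.85,interpolation=cv2.INTER_CUBIC))
E
```

```text
eye [556.08018943  53.75740459 471.9119166 ]
L 0 [-8.13336888e-02  6.47936000e+02] 33 33 x@y=0 perp 645.8034715686969
L 20 [-8.13336888e-02  6.44228379e+02] 33 33 x@y=0 perp 642.1080534939589
R 0 [-8.03233794e-02  5.36202320e+02] 33 33 x@y=0 perp 534.4808983302835
R 20 [-8.03233794e-02  5.37227759e+02] 33 33 x@y=0 perp 535.5030453242947
yellow 150 ((585.9586181640625, 59.20896911621094), (61.26365661621094, 47.532371520996094), 4.669384002685547)
yellow 200 ((586.0618896484375, 59.15998840332031), (59.90658950805664, 45.61851501464844), 4.575897216796875)
pad ((583.048828125, 93.9544906616211), (44.33309555053711, 18.220014572143555), 4.659492015838623)
[[627.2 185.6  20. ]
 [522.1 176.5  20. ]]
tip [[592.125786   -17.75743581 100.        ]]
core 50 ((405.78765869140625, 204.36651611328125), (37.77814483642578, 130.9603271484375), 14.270029067993164)
core 60 ((409.34991455078125, 200.79685974121094), (36.882728576660156, 127.85635375976562), 14.270009994506836)
```

Emit:
drive_tool --pt "0 0 0 5.6" --pt "0 0 0 5.6" --pt "0 -11 -30 0" --pt "0 -11 -30 0" --pt "0 -11 -30 0" --pt "0 -11 -29 0" --pt "30 0 0 0" --pt "40 0 0 0" --pt "40 0 0 0" --pt "30 0 0 0"

```text
clock: 3.17
position: [588.0, 6.2, 188.8]
ee_rot: [-0.519, 0.48, 0.521, 0.479]
contact_force: [-0.0, -0.6, 0.8]
gripper_width: 0.1
```

```bash
python3 - <<'E'
from h import *
s=arm.read_state(); A=R.from_quat(s["ee_rot"]).as_matrix(); print(s["clock"],s["position"],A.round(3)); 
print((A.T@(np.array([590.3,5,123])-s["position"])).round(1))
im,C=shot("wrist","w3"); im2,_=shot("top","t3")
cv2.imwrite("pics/w3c.png",np.vstack([im[:260],cv2.resize(im2[125:215,325:485],(640,340),interpolation=cv2.INTER_CUBIC)])); np.savez("w3.npz",K=C[0],e=C[1],A=C[2])
E
```

```text
3.1667 [588.04355477   6.2424016  188.82949327] [[-0.003 -0.997 -0.082]
 [ 0.001 -0.082  0.997]
 [-1.     0.002  0.001]]
[65.8 -2.3 -1.5]
```

View pics/w3c.png

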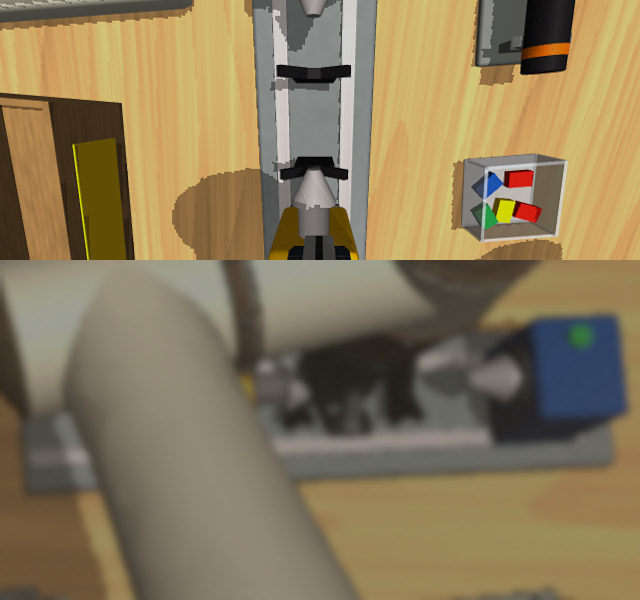

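The wrist picture shows the far V rest near (314,72), the near one near (314,170), the headstock's cone tip near (315,15) and the tailstock's cone tip near (314,168). I'll cast these points.

```bash
python3 - <<'E'
from h import *
im=cv2.imread("pics/w3.png"); d=np.load("w3.npz"); C=(d["K"],d["e"],d["A"]); print("eye",C[1])
u=np.array([-.0808,.9967])
for n,p,z in(("farL",[282,72],92),("farR",[347,72],92),("nearL",[286,174],92),("nearR",[345,174],92),("headtip",[315,15],100),("tailtip",[314,168],100)):
    P=cast(C,[p],z)[0]; print(n,P.round(1), "x off line",round(P[0]-(590.7-.081*P[1]),1))
V=cv2.cvtColor(im,cv2.COLOR_BGR2HSV)[...,2]
for x in(284,290,340,346): print(x,[ (y) for y in range(55,190) if V[y,x]<60])
E
```

```text
eye [593.29729867 -61.90105511 330.63111513]
farL [619.9 -82.   92. ] x off line 22.5
farR [574.4 -85.8  92. ] x off line -23.3
nearL [613.1  -9.3  92. ] x off line 21.6
nearR [568. -13.  92.] x off line -23.7
headtip [ 599.4 -117.7  100. ] x off line -0.8
tailtip [592.1 -17.2 100. ] x off line 0.0
284 [65, 66, 67, 68, 69, 70, 71, 72, 73, 74, 75, 76, 169, 170, 171, 172, 173, 174, 175, 176, 177, 178, 179]
290 [66, 67, 68, 69, 70, 71, 72, 73, 74, 75, 76, 77, 168, 169, 170, 171, 172, 173, 174, 175, 176, 177, 178]
340 [65, 66, 67, 68, 69, 70, 71, 72, 73, 74, 75, 76, 77, 90, 168, 169, 170, 171, 172, 173, 174, 175, 176, 177, 178]
346 [65, 66, 67, 68, 69, 70, 71, 72, 73, 74, 75, 76, 170, 171, 172, 173, 174, 175, 176, 177, 178]
```

Emit:
drive_tool --pt "30 -2 0 0" --pt "25 0 0 0" --pt "11 0 0 0" --pt "0 0 0 0"

```text
clock: 3.6
position: [591.4, 6.3, 124.7]
ee_rot: [-0.52, 0.48, 0.521, 0.478]
contact_force: [0.3, -0.5, -0.0]
gripper_width: -0.2
```

Emit:
drive_tool --pt "0 0 7 0" --pt "0 0 5 0" --pt "0 0 3 0" --pt "0 0 3 0" --pt "0 0 4 0" --pt "0 0 5 0" --pt "0 0 6 0" --pt "0 0 7 0" --pt "0 0 7 0" --pt "0 0 0 0"

```text
clock: 4.43
position: [589.5, 53.3, 127.0]
ee_rot: [0.521, -0.478, -0.519, -0.48]
contact_force: [1.1, -1.4, 0.8]
gripper_width: 0.3
```

Emit:
drive_tool --pt "1 0 6 0" --pt "0 0 6 0" --pt "0 0 6 0" --pt "0 0 3 0"

```text
clock: 4.77
position: [587.5, 73.3, 125.7]
ee_rot: [0.521, -0.479, -0.519, -0.48]
contact_force: [0.5, -4.8, 5.1]
gripper_width: -0.3
```

```bash
python3 - <<'E'
from h import *
s=arm.read_state(); print(s["position"],s["contact_force"])
im,C=shot("wrist","w4"); im2,_=shot("scene","s4")
cv2.imwrite("pics/w4c.png",np.vstack([im[:260],cv2.resize(im2[140:240,210:360],(510,340),interpolation=cv2.INTER_CUBIC)[:, :] if 0 else cv2.copyMakeBorder(cv2.resize(im2[140:240,210:360],(510,340),interpolation=cv2.INTER_CUBIC),0,0,0,130,cv2.BORDER_CONSTANT)])); np.savez("w4.npz",K=C[0],e=C[1],A=C[2])
E
```

```text
[587.54651352  73.31660044 125.73594369] [ 0.54590341 -4.7984505   5.05229144]
```

View pics/w4c.png

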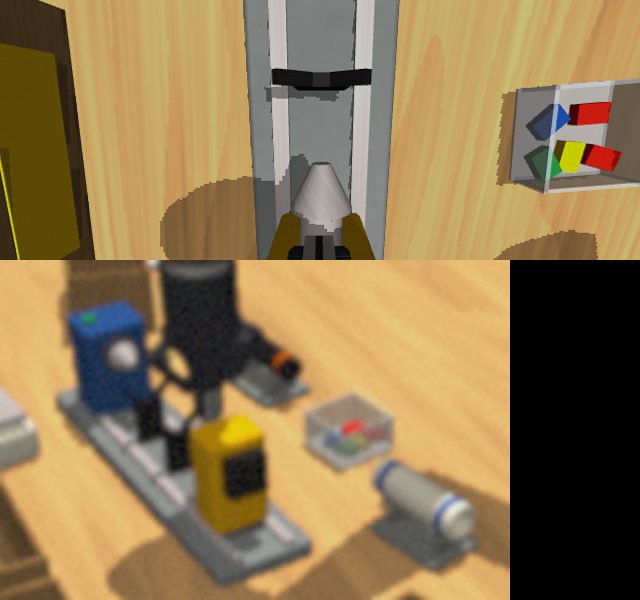

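The wrist picture shows the tailstock's tip at (320,163), and the fingers are against its inner face. The scene picture shows it pushed back. I'll compute the tip and the grasp shifts.

```bash
python3 - <<'E'
from h import *
d=np.load("w4.npz"); C=(d["K"],d["e"],d["A"]); print("eye",C[1])
for n,p,z in(("tailtip",[320,164],100),("restL",[275,76],92),("restR",[368,76],92)): print(n,cast(C,[p],z)[0].round(1))
s=arm.read_state(); A=R.from_quat(s["ee_rot"]).as_matrix()
print(A.round(3),(A.T@(np.array([409.5,203,200])-s["position"])).round(1))
E
```

```text
eye [592.05274515   5.35790124 267.66462271]
tailtip [589.   35.2 100. ]
restL [616.   -7.5  92. ]
restR [567.9 -11.4  92. ]
[[ 0.002 -0.997 -0.081]
 [ 0.    -0.081  0.997]
 [-1.    -0.002  0.   ]] [-75.1 166.6 143.2]
```

Emit:
drive_tool --pt "-15 0 -10 0" --pt "-35 0 -5 0" --pt "-25 27 17 0" --pt "0 28 28 0" --pt "0 28 28 0" --pt "0 28 28 0" --pt "0 28 28 0" --pt "0 28 29 0" --pt "0 0 0 -7" --pt "0 0 0 -0.5"

```text
clock: 5.7
position: [406.7, 204.4, 199.1]
ee_rot: [-0.551, 0.442, 0.552, 0.443]
contact_force: [0.3, -0.6, 0.5]
gripper_width: 0.4
```

Emit:
drive_tool --pt "0 0 0 0" --pt "0 0 0 0" --pt "0 0 0 0" --pt "0 0 0 0" --grip 85

```text
clock: 6.03
position: [409.3, 202.0, 199.0]
ee_rot: [-0.549, 0.446, 0.549, 0.445]
contact_force: [-0.1, -0.8, 0.1]
gripper_width: 48.1
```

```bash
python3 - <<'E'
from h import *
s=arm.read_state(); A=R.from_quat(s["ee_rot"]).as_matrix()
print(s["position"],A.round(3),(A.T@(np.array([409.5,203,26])-s["position"])).round(1))
im,C=shot("wrist","w5"); 
E
```

```text
[409.30822943 202.03733715 198.971691  ] [[-0.001 -0.978 -0.207]
 [-0.    -0.207  0.978]
 [-1.     0.001 -0.   ]] [173.   -0.5   0.9]
```

View pics/w5.png

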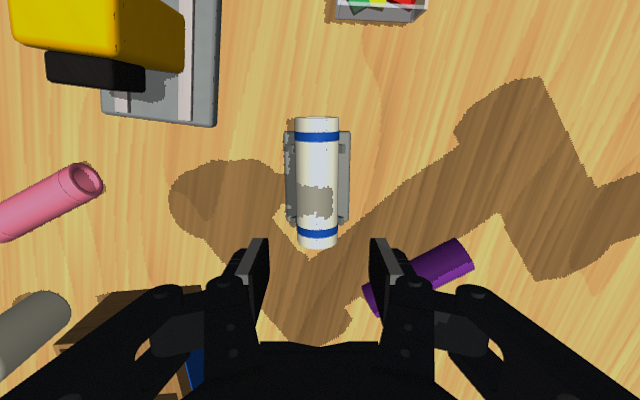

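The wrist picture shows the core upright and centred at column 317, with its bands at rows 136 and 233, so the yaw and sideways alignment are good. I'll go down.

Emit:
drive_tool --pt "25 0 0 0" --pt "35 0 0 0" --pt "35 0 0 0" --pt "30 0 0 0" --pt "15 0 0 0" --pt "0 0 0 0"

```text
clock: 6.58
position: [407.2, 200.3, 55.9]
ee_rot: [-0.549, 0.448, 0.55, 0.442]
contact_force: [-0.2, -0.4, 1.0]
gripper_width: 84.8
```

```bash
python3 - <<'E'
from h import *
s=arm.read_state(); s2=dict(s)
s2["position"]=np.array([409.3,202,199]); C=cam("wrist",s2)
a=cast(C,[[317,136],[317,233]],66); print(a,a.mean(0)); print(s["position"],s["gripper_width"],s["contact_force"])
E
```

```text
[[417.86264263 159.40864201  66.        ]
 [399.46872519 246.4566073   66.        ]] [408.66568391 202.93262465  66.        ]
[407.15986712 200.34844249  55.91194106] 84.76952439934857 [-0.16356635 -0.44819551  1.02695089]
```

Core middle is at (408.7, 202.9), so I shift about +2.5 mm along the tool's z, go down and close.

Emit:
drive_tool --pt "10 -1 2 0" --pt "12 0 0 0" --pt "8 0 0 0" --pt "0 0 0 0"

```text
clock: 6.92
position: [409.3, 204.4, 28.8]
ee_rot: [-0.55, 0.445, 0.55, 0.444]
contact_force: [0.3, -0.5, 1.1]
gripper_width: 84.8
```

Emit:
drive_tool --pt "0 0 0 0" --pt "0 0 0 0" --pt "0 0 0 0" --pt "0 0 0 0" --pt "0 0 0 0" --pt "0 0 0 0" --pt "0 0 0 0" --pt "0 0 0 0" --pt "0 0 0 0" --grip 30

```text
clock: 7.67
position: [410.5, 205.8, 30.4]
ee_rot: [0.55, -0.443, -0.55, -0.445]
contact_force: [1.6, -1.2, 6.3]
gripper_width: 37.9
```

```bash
python3 - <<'E'
from h import *
s=arm.read_state(); print(s["position"],s["gripper_width"],s["contact_force"])
E
```

```text
[410.48780247 205.78311793  30.44621372] 37.87633891708563 [ 1.59316467 -1.17883263  6.32060993]
```

Emit:
drive_tool --pt "-5 0 0 0" --pt "-15 0 0 0" --pt "-25 0 0 0" --pt "-35 0 0 0" --pt "-35 0 0 0" --pt "-35 0 0 0" --pt "-20 0 0 5" --pt "0 0 0 2.5" --pt "0 0 0 0"

```text
clock: 8.42
position: [408.8, 204.9, 200.4]
ee_rot: [-0.519, 0.479, 0.52, 0.48]
contact_force: [-0.1, -1.0, -2.8]
gripper_width: 38.2
```

Emit:
drive_tool --pt "0 -10 -15 0" --pt "0 -20 -30 0" --pt "0 -20 -32 0" --pt "0 -20 -32 0" --pt "0 -20 -32 0" --pt "0 -20 -32 0" --pt "0 -20 -32 0" --pt "0 -20 -28 0" --pt "0 -10 -15 0" --pt "0 0 0 0"

```text
clock: 9.25
position: [589.2, -32.3, 196.5]
ee_rot: [-0.518, 0.482, 0.52, 0.479]
contact_force: [0.4, 0.3, -2.1]
gripper_width: 37.8
```

```bash
python3 - <<'E'
from h import *
s=arm.read_state(); A=R.from_quat(s["ee_rot"]).as_matrix()
print(s["position"],A.round(3),s["gripper_width"],s["contact_force"],(A.T@(np.array([593.6,-36,73])-s["position"])).round(1))
im,C=shot("wrist","w6"); np.savez("w6.npz",K=C[0],e=C[1],A=C[2])
E
```

```text
[589.24899469 -32.33493778 196.51600109] [[-0.005 -0.997 -0.077]
 [-0.001 -0.077  0.997]
 [-1.     0.005 -0.001]] 37.75963578425216 [ 0.37726515  0.34697786 -2.06614868] [123.5  -4.6  -3.9]
```

View pics/w6.png

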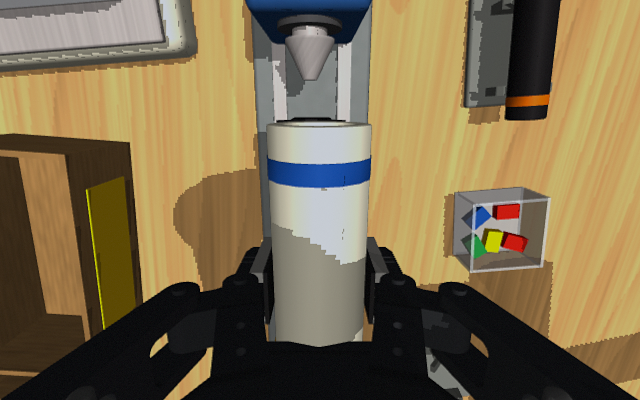

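The wrist picture shows the core held straight, with its headstock end at row 127, which puts its middle about 2 mm to −z of the tool. The headstock cone's tip at (312,80) calls for a 4.6 mm shift along tool −y, matching the pose estimate.

Emit:
drive_tool --pt "20 -4.7 -2 0" --pt "30 0 0 0.3" --pt "30 0 0 0" --pt "20 0 0 0" --pt "10 0 0 0" --pt "5 0 0 0" --pt "0 0 0 0"

```text
clock: 9.88
position: [592.8, -30.5, 83.4]
ee_rot: [-0.518, 0.481, 0.519, 0.48]
contact_force: [0.2, -0.4, -1.9]
gripper_width: 37.7
```

Emit:
drive_tool --pt "1 0 0 0" --pt "1 0 0 0" --pt "1 0 0 0" --pt "0 0 0 0" --pt "0 0 0 0"

```text
clock: 10.3
position: [593.9, -31.0, 82.0]
ee_rot: [0.519, -0.48, -0.518, -0.481]
contact_force: [-0.0, -0.4, -1.8]
gripper_width: 37.9
```

Emit:
drive_tool --pt "1 0 -1 0" --pt "1 0 0 0" --pt "1 0 0 0" --pt "1 0 0 0" --pt "0 0 0 0" --pt "0 0 0 0"

```text
clock: 10.8
position: [593.7, -32.0, 77.2]
ee_rot: [-0.518, 0.481, 0.519, 0.481]
contact_force: [-0.6, 0.3, -1.6]
gripper_width: 37.9
```

Emit:
drive_tool --pt "1 0 0 0" --pt "1 0 0 0" --pt "0 0 0 0" --pt "0 0 0 0"

```text
clock: 11.13
position: [594.6, -32.0, 75.9]
ee_rot: [0.519, -0.48, -0.518, -0.481]
contact_force: [1.5, 0.2, 1.5]
gripper_width: 38.0
```

Emit:
drive_tool --pt "0 0 0 0" --pt "0 0 0 0" --pt "0 0 0 0" --pt "0 0 0 0" --pt "0 0 0 0" --pt "0 0 0 0" --pt "0 0 0 0" --grip 75

```text
clock: 11.72
position: [593.7, -32.0, 75.3]
ee_rot: [-0.518, 0.481, 0.519, 0.481]
contact_force: [-0.4, -0.8, -0.0]
gripper_width: 75.1
```

Emit:
drive_tool --pt "-10 0 0 0" --pt "-20 0 0 0" --pt "-30 0 0 0" --pt "-40 0 0 0" --pt "-40 0 0 0" --pt "0 0 0 0"

```text
clock: 12.22
position: [598.5, -32.1, 226.0]
ee_rot: [0.524, -0.476, -0.514, -0.485]
contact_force: [0.8, 0.3, 0.9]
gripper_width: 74.8
```

```bash
python3 - <<'E'
from h import *
s=arm.read_state(); A=R.from_quat(s["ee_rot"]).as_matrix()
print(s["position"],s["gripper_width"],s["contact_force"])
im,C=shot("wrist","w7"); im2,_=shot("scene","s7"); np.savez("w7.npz",K=C[0],e=C[1],A=C[2])
b=cv2.copyMakeBorder(cv2.resize(im2[140:240,210:360],(510,340),interpolation=cv2.INTER_CUBIC),0,0,0,130,cv2.BORDER_CONSTANT)
cv2.imwrite("pics/w7c.png",np.vstack([im[:260],b]))
E
```

```text
[598.52000834 -32.14329811 226.01579315] 74.76124545267047 [0.75134944 0.25070595 0.8579682 ]
```

View pics/w7c.png

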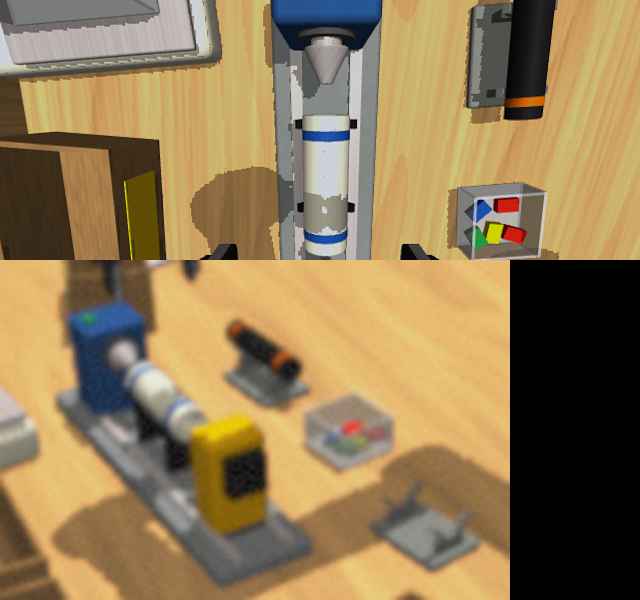

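The wrist picture shows the core lying straight on both rests at columns 303–349, with the headstock's cone ahead at (326,82). The scene picture agrees. Next I go behind the tailstock with the gripper closed.

Emit:
drive_tool --pt "0 0 20 0" --pt "0 0 35 0" --pt "0 1 38 0" --pt "0 1 38 0" --pt "0 1 38 0" --pt "0 0 30 0" --pt "0 0 15 0" --pt "0 0 0 0" --pt "0 0 0 0" --grip 0

```text
clock: 13.07
position: [573.9, 181.3, 214.2]
ee_rot: [-0.519, 0.481, 0.519, 0.48]
contact_force: [0.4, 0.6, -0.6]
gripper_width: -0.1
```

```bash
python3 - <<'E'
from h import *
d=np.load("w7.npz"); C=(d["K"],d["e"],d["A"]); im=cv2.imread("pics/w7.png"); hsv=cv2.cvtColor(im,cv2.COLOR_BGR2HSV); H,S,V=[hsv[...,i].astype(int) for i in range(3)]
b=((H>100)&(H<130)&(S>100)).astype(np.uint8)
for y0,y1 in((125,145),(228,245)):
    o=np.zeros_like(b);o[y0:y1,295:355]=b[y0:y1,295:355];c=biggest(o); print("band",cast(C,[(c.min(0)+c.max(0))/2],113).round(1))
print("headtip",cast(C,[[326,82]],100).round(1))
s=arm.read_state(); A=R.from_quat(s["ee_rot"]).as_matrix()
print(s["position"],A.round(3),s["contact_force"],s["gripper_width"],(A.T@(np.array([576.1,182,88])-s["position"])).round(1))
E
```

```text
band [[597.6 -77.7 113. ]]
band [[590.8   8.2 113. ]]
headtip [[ 600.6 -118.4  100. ]]
[573.91544084 181.30661754 214.19963167] [[-0.002 -0.997 -0.077]
 [-0.001 -0.077  0.997]
 [-1.     0.002 -0.001]] [ 0.42289457  0.63419487 -0.56838355] -0.07070823357500655 [126.2  -2.5   0.7]
```

Emit:
drive_tool --pt "25 -2 0 0.3" --pt "35 0 0 0" --pt "35 0 0 0" --pt "20 0 0 0" --pt "10 0 0 0" --pt "0 0 0 0" --pt "0 0 0 0"

```text
clock: 13.65
position: [577.3, 180.5, 90.8]
ee_rot: [0.517, -0.482, -0.517, -0.482]
contact_force: [-0.1, 0.1, 0.7]
gripper_width: 0.1
```

Emit:
drive_tool --pt "0 0 -2 0" --pt "0 0 -2 0" --pt "0 0 -2 0" --pt "0 0 -2 0" --pt "0 0 0 0" --pt "0 0 0 0"

```text
clock: 14.15
position: [577.3, 173.3, 90.8]
ee_rot: [0.517, -0.482, -0.517, -0.482]
contact_force: [-0.7, -0.6, -0.2]
gripper_width: 0.3
```

Emit:
drive_tool --pt "0 0 -2 0" --pt "0 0 -2 0" --pt "0 0 -2 0" --pt "0 0 -2 0" --pt "0 0 -2 0" --pt "0 0 -2 0" --pt "0 0 -2 0" --pt "0 0 -2 0" --pt "0 0 -2 0" --pt "0 0 -2 0"

```text
clock: 14.98
position: [578.6, 154.6, 90.3]
ee_rot: [-0.517, 0.481, 0.518, 0.483]
contact_force: [-1.5, 4.9, 0.0]
gripper_width: -0.3
```

Emit:
drive_tool --pt "0 0 -2 0" --pt "0 0 -2 0" --pt "0 0 -2 0" --pt "0 0 -2 0" --pt "0 0 -2 0" --pt "0 0 -2 0" --pt "0 0 -2 0" --pt "0 0 -2 0" --pt "0 0 -2 0" --pt "0 0 -2 0"

```text
clock: 15.82
position: [580.1, 135.0, 90.3]
ee_rot: [-0.517, 0.481, 0.518, 0.483]
contact_force: [-1.9, 6.0, 0.0]
gripper_width: 0.2
```

Emit:
drive_tool --pt "0 0 -2 0" --pt "0 0 -2 0" --pt "0 0 -2 0" --pt "0 0 -2 0" --pt "0 0 -2 0" --pt "0 0 -2 0" --pt "0 0 -2 0" --pt "0 0 -1 0" --pt "0 0 -1 0" --pt "0 0 -1 0"

```text
clock: 16.65
position: [581.5, 118.2, 90.3]
ee_rot: [-0.517, 0.481, 0.518, 0.483]
contact_force: [-1.6, 6.9, -1.2]
gripper_width: 0.2
```

Emit:
drive_tool --pt "0 0 -0.7 0" --pt "0 0 -0.7 0" --pt "0 0 -0.7 0" --pt "0 0 -0.7 0" --pt "0 0 -0.7 0" --pt "0 0 -0.5 0"

```text
clock: 17.15
position: [581.8, 114.1, 90.3]
ee_rot: [-0.517, 0.481, 0.518, 0.483]
contact_force: [-0.8, 6.2, -0.4]
gripper_width: 0.1
```

Emit:
drive_tool --pt "0 0 -0.5 0" --pt "0 0 -0.5 0" --pt "0 0 -0.5 0" --pt "0 0 -0.5 0" --pt "0 0 -0.5 0" --pt "0 0 -0.5 0" --pt "0 0 -0.5 0" --pt "0 0 -0.5 0" --pt "0 0 -0.5 0" --pt "0 0 -0.5 0"

```text
clock: 17.98
position: [582.2, 109.2, 90.3]
ee_rot: [-0.517, 0.481, 0.518, 0.483]
contact_force: [-1.7, 5.9, -0.1]
gripper_width: 0.2
```

Emit:
drive_tool --pt "0 0 -0.5 0" --pt "0 0 -0.5 0" --pt "0 0 -0.5 0" --pt "0 0 -0.5 0" --pt "0 0 -0.5 0" --pt "0 0 -0.5 0"

```text
clock: 18.48
position: [582.5, 106.3, 90.3]
ee_rot: [-0.517, 0.481, 0.518, 0.483]
contact_force: [0.6, 7.8, -1.2]
gripper_width: 0.0
```

Emit:
drive_tool --pt "0 0 -0.4 0" --pt "0 0 -0.4 0" --pt "0 0 -0.4 0" --pt "0 0 -0.4 0"

```text
clock: 18.82
position: [582.6, 104.7, 90.3]
ee_rot: [-0.517, 0.481, 0.518, 0.483]
contact_force: [-1.3, 7.5, -0.9]
gripper_width: 0.3
```

Emit:
drive_tool --pt "0 0 -0.3 0" --pt "0 0 -0.3 0" --pt "0 0 -0.3 0" --pt "0 0 -0.3 0"

```text
clock: 19.15
position: [582.7, 103.6, 90.3]
ee_rot: [-0.517, 0.481, 0.518, 0.483]
contact_force: [-0.3, 6.8, -1.2]
gripper_width: 0.4
```

Emit:
drive_tool --pt "0 0 -0.4 0" --pt "0 0 -0.4 0" --pt "0 0 -0.4 0" --pt "0 0 -0.4 0" --pt "0 0 -0.4 0"

```text
clock: 19.57
position: [582.8, 101.6, 90.3]
ee_rot: [-0.517, 0.481, 0.518, 0.483]
contact_force: [-0.8, 6.4, 0.2]
gripper_width: -0.0
```

Emit:
drive_tool --pt "0 0 -0.4 0" --pt "0 0 -0.4 0" --pt "0 0 -0.4 0" --pt "0 0 -0.4 0"

```text
clock: 19.9
position: [583.0, 100.0, 90.3]
ee_rot: [-0.517, 0.481, 0.518, 0.483]
contact_force: [-1.1, 6.9, -0.7]
gripper_width: -0.2
```

Emit:
drive_tool --pt "0 0 -0.4 0" --pt "0 0 -0.4 0" --pt "0 0 -0.4 0" --pt "0 0 -0.4 0"

```text
clock: 20.23
position: [583.1, 98.4, 90.3]
ee_rot: [-0.517, 0.481, 0.518, 0.483]
contact_force: [-0.4, 6.3, -1.6]
gripper_width: 0.2
```

Emit:
drive_tool --pt "0 0 -0.3 0" --pt "0 0 -0.3 0" --pt "0 0 -0.3 0" --pt "0 0 -0.3 0"

```text
clock: 20.57
position: [583.2, 97.2, 90.3]
ee_rot: [-0.517, 0.481, 0.517, 0.483]
contact_force: [-0.3, 6.2, -1.1]
gripper_width: -0.0
```

Emit:
drive_tool --pt "0 0 -0.3 0" --pt "0 0 -0.3 0" --pt "0 0 -0.3 0" --pt "0 0 0 0"

```text
clock: 20.9
position: [583.3, 96.2, 90.3]
ee_rot: [-0.517, 0.481, 0.517, 0.483]
contact_force: [-0.8, 6.3, -1.7]
gripper_width: -0.3
```

Emit:
drive_tool --pt "0 0 -0.3 0" --pt "0 0 -0.3 0" --pt "0 0 -0.3 0" --pt "0 0 0 0"

```text
clock: 21.23
position: [583.3, 95.4, 90.3]
ee_rot: [-0.517, 0.481, 0.517, 0.483]
contact_force: [-1.0, 7.4, -0.8]
gripper_width: 0.3
```

```bash
python3 - <<'E'
from h import *
im,C=shot("scene","s8"); im2,_=shot("top","t8")
a=cv2.resize(im[140:230,210:345],(800,533),interpolation=cv2.INTER_CUBIC)
cv2.imwrite("pics/s8c.png",a); cv2.imwrite("pics/t8c.png",cv2.resize(im2[125:215,325:485],(640,360),interpolation=cv2.INTER_CUBIC))
E
```

```text
(no output)
```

View pics/s8c.png

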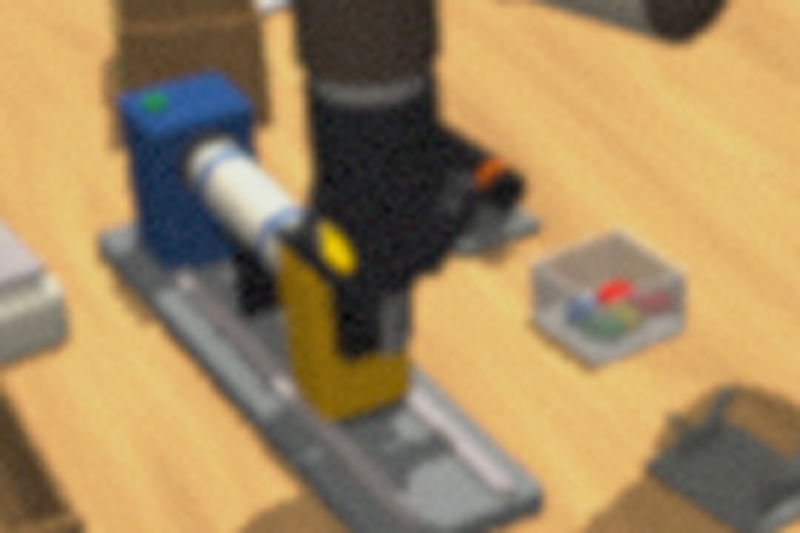

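The scene picture shows the core now over the headstock's cone (about (205,160) in the crop) with the tailstock close behind, so home is near. I'll keep feeling in small steps.

Emit:
drive_tool --pt "0 0 -0.3 0" --pt "0 0 -0.3 0" --pt "0 0 -0.3 0" --pt "0 0 0 0"

```text
clock: 21.67
position: [583.4, 94.9, 90.3]
ee_rot: [-0.517, 0.481, 0.518, 0.483]
contact_force: [-1.2, 8.4, -1.3]
gripper_width: 0.1
```

Emit:
drive_tool --pt "0 0 -0.3 0" --pt "0 0 -0.3 0" --pt "0 0 -0.3 0" --pt "0 0 0 0"

```text
clock: 22.0
position: [583.4, 94.6, 90.3]
ee_rot: [-0.517, 0.48, 0.518, 0.484]
contact_force: [-1.3, 10.1, -1.2]
gripper_width: 0.4
```

Emit:
drive_tool --pt "0 0 -0.3 0" --pt "0 0 -0.3 0" --pt "0 0 -0.3 0" --pt "0 0 0 0"

```text
clock: 22.33
position: [583.5, 94.3, 90.3]
ee_rot: [-0.517, 0.48, 0.518, 0.484]
contact_force: [-3.0, 12.6, -0.2]
gripper_width: 0.5
```

Emit:
drive_tool --pt "0 0 -0.3 0" --pt "0 0 -0.3 0" --pt "0 0 -0.3 0" --pt "0 0 0 0"

```text
clock: 22.67
position: [583.5, 94.2, 90.3]
ee_rot: [-0.517, 0.48, 0.518, 0.484]
contact_force: [-3.5, 14.9, -0.4]
gripper_width: -0.0
```

Emit:
drive_tool --pt "0 0 -0.2 0" --pt "0 0 -0.2 0" --pt "0 0 -0.2 0" --pt "0 0 0 0" --pt "0 0 0 0"

```text
clock: 23.08
position: [583.5, 94.0, 90.3]
ee_rot: [-0.517, 0.48, 0.518, 0.484]
contact_force: [-3.6, 15.6, 0.3]
gripper_width: -0.0
```

Emit:
drive_tool --pt "0 0 -0.3 0" --pt "0 0 -0.3 0" --pt "0 0 0 0" --pt "0 0 0 0" --pt "0 0 0 0"

```text
clock: 23.5
position: [583.5, 93.9, 90.3]
ee_rot: [-0.517, 0.479, 0.518, 0.484]
contact_force: [-4.1, 17.7, 0.2]
gripper_width: 0.0
```

Emit:
drive_tool --pt "0 0 1 0" --pt "0 0 1 0" --pt "0 0 2 0" --pt "0 0 4 0" --pt "0 0 8 0" --pt "0 0 10 0" --pt "-20 0 10 0" --pt "-40 0 0 0" --pt "-40 0 0 0" --pt "-40 0 0 0"

```text
clock: 24.33
position: [580.1, 125.0, 231.7]
ee_rot: [-0.517, 0.483, 0.517, 0.482]
contact_force: [0.7, 0.5, -0.4]
gripper_width: 0.3
```

Emit:
drive_tool --pt "-20 0 -20 0" --pt "0 0 -40 0" --pt "0 0 -40 0" --pt "0 0 -10 0" --pt "0 0 0 0" --pt "0 0 0 0"

```text
clock: 24.83
position: [588.2, 14.7, 250.2]
ee_rot: [-0.517, 0.483, 0.517, 0.482]
contact_force: [1.1, 0.3, -0.0]
gripper_width: 0.2
```

```bash
python3 - <<'E'
from h import *
s=arm.read_state(); print(s["position"],s["contact_force"],s["clock"])
im,C=shot("wrist","w9"); im2,_=shot("scene","s9"); np.savez("w9.npz",K=C[0],e=C[1],A=C[2])
b=cv2.copyMakeBorder(cv2.resize(im2[140:240,210:360],(450,300),interpolation=cv2.INTER_CUBIC),0,0,0,190,cv2.BORDER_CONSTANT)
cv2.imwrite("pics/w9c.png",np.vstack([im[:300],b]))
E
```

```text
[588.18910944  14.66353633 250.16246488] [ 1.0633847   0.25897589 -0.02321386] 24.8333
```

View pics/w9c.png

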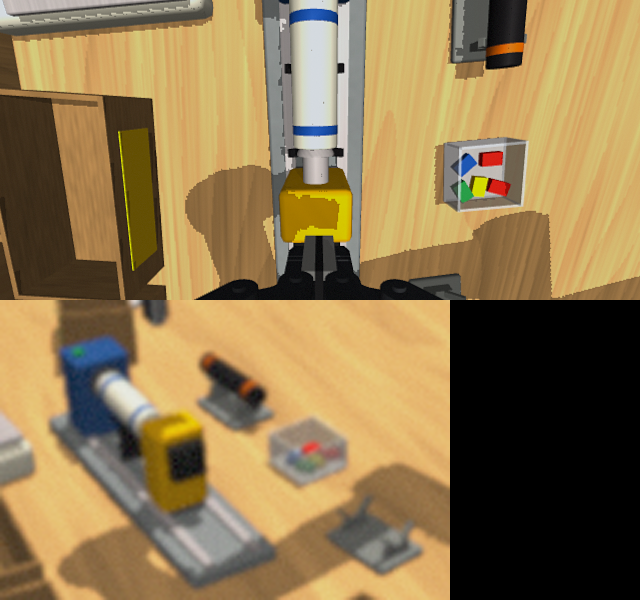

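The last picture shows the core between the cones with its axis in line: tail rim at about (316,149), yellow inner edge at about row 168, cone base partly inside the bore. I'll check the depth numerically.

```bash
python3 - <<'E'
from h import *
d=np.load("w9.npz"); C=(d["K"],d["e"],d["A"]); im=cv2.imread("pics/w9.png"); hsv=cv2.cvtColor(im,cv2.COLOR_BGR2HSV); H,S,V=[hsv[...,i].astype(int) for i in range(3)]
b=((H>100)&(H<130)&(S>100)).astype(np.uint8); B=[]
for y0,y1 in((5,28),(120,142)):
    o=np.zeros_like(b);o[y0:y1,285:345]=b[y0:y1,285:345];c=biggest(o); B.append(cast(C,[(c.min(0)+c.max(0))/2],117)[0]); print("band",c.min(0),c.max(0),B[-1].round(1))
m=(B[0]+B[1])/2; print("core mid",m.round(1),"off line",m[0]-(590.7-.081*m[1]),"slope",(B[0][0]-B[1][0])/(B[0][1]-B[1][1]))
print([(y,im[y,316].tolist()) for y in range(136,176,2)])
o=np.zeros_like(b);Y=((H>18)&(H<34)&(S>150)&(V>60)).astype(np.uint8);o[150:260,270:360]=Y[150:260,270:360];c=biggest(o);print(c.min(0),c.max(0))
print("rim",cast(C,[[316,149]],120).round(1),"inner",cast(C,[[316,183]],110).round(1))
for z in(134,): print("yellow edges",cast(C,[[316,c.min(0)[1]],[316,c.max(0)[1]]],z).round(1))
E
```

```text
band [290.   9.] [337.  24.] [ 600.3 -119.2  117. ]
band [293. 125.] [336. 135.] [593.8 -33.1 117. ]
core mid [597.1 -76.1 117. ] off line 0.19405146655321914 slope -0.07493852296311782
[(136, [177, 170, 163]), (138, [223, 219, 213]), (140, [223, 218, 213]), (142, [223, 218, 213]), (144, [224, 218, 213]), (146, [223, 218, 212]), (148, [215, 213, 207]), (150, [173, 177, 187]), (152, [180, 183, 191]), (154, [176, 179, 188]), (156, [186, 189, 197]), (158, [199, 203, 212]), (160, [199, 203, 212]), (162, [198, 201, 211]), (164, [198, 202, 211]), (166, [199, 202, 212]), (168, [198, 201, 212]), (170, [197, 201, 211]), (172, [197, 201, 211]), (174, [196, 200, 210])]
[279. 168.] [351. 242.]
rim [[591.5 -17.5 120. ]] inner [[589.4  14.7 110. ]]
yellow edges [[590.5  -3.8 134. ]
 [586.   62.2 134. ]]
```

```bash
python3 -c "
from bench import arm
print(arm.job_done(), arm.read_state()['clock'])"
```

```text
the job is handed in; nothing more can be done
the job is handed in; nothing more can be done
```

The white core is in the winder, held between both cones, and the job was handed in at about 25 s. I slid the tailstock back about 53 mm, laid the core on the V rests and let go. Then I pushed the tailstock up in small steps. Resistance was flat at about 6–7 N, then climbed steeply. I stopped at 17.7 N in total, roughly 12 N above the 5 N friction, and backed the gripper well clear.

**Checks that agreed:**
- **Core position:** the core's middle is at y ≈ −76 mm in world coordinates, where the headstock tip I measured predicts −76 mm. That puts the headstock cone about 18 mm deep.
- **Tailstock:** its tip is about 40 mm from the core's middle; the limit is 47 mm.
- **Alignment:** the core is about 0.2 mm off the centre line sideways, with its axis about 0.006 rad from the winder's.
- **Other parts:** the black core and tub show no visible movement in the last picture.

**Not confirmed or slightly off:**
- **Height:** no view could resolve the 4 mm lift off the rests. I infer it from the steep rise in force and the cone depths.
- **Force while sliding:** a few readings reached 7–8 N before dropping back.
- **Sideways force:** up to 4 N built up at the end of the push.

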